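Clear and hold open the tap-and-die case

ROBOT

A 6-joint arm with a two-finger parallel gripper is mounted at the origin on the work surface; the furniture and walls round the work are solid. World frame = base frame: x ahead of the robot, y to its left, z up, the work surface at z = 0. Lengths are in mm, angles in degrees, forces in N, time in s.
With the tool pointing down it reaches from about 350 to 850 mm from the base axis. Payload 8.1 kg.
Tool frame: the origin (TCP) lies at the very end of the fingers, on their centre line; the grasp point (between the pads) lies 19 mm behind it; z points along the fingers, y is the line along which they close (so a half turn about z gives the same grasp; the last joint's range is limited). The gripper opens to 85 mm and grips with 20 to 120 N. Pads are 22 mm wide; open, the fingers measure 114 mm over their backs; the gripper's body (76 mm by 85 mm) begins 54 mm behind the grasp point. The pads swing forward as they close: fully open they stand 13 mm farther back than shut.
Start: joints at [63.117, 7.471, 85.268, -0, 87.261, -4.893], TCP at [224.647, 556.362, 231.292] pointing down, gripper open.
Joint ranges: [-169.43, 169.43], [-51.17, 129.36], [1.28, 143.12], [-76.62, 256.62], [0, 156.53], [-152.29, 152.29]. Speed limits (degrees/s): [136.94, 136.94, 159.86, 180, 180, 180].

INTERFACE

Orientations are given as [roll, pitch, yaw] about the fixed x, y, z axes, in that order (R = Rz(yaw) Ry(pitch) Rx(roll)).
In Python, from bench import * gives the robot as it stands.
- The arm moves only by the tool play_rows, never from a script. Its argument "increments" is a list of rows, each a list of 3 entries, a list of its own where there are three numbers: the gripper's target within -1 to 1 (fully open at 1, half-way at 0, shut at -1), then the shift along the tool's x, y, z in mm, then the turn about the tool's z in rad. A call has 1 to 12 rows; each row shifts and turns the commanded pose from where the row before left it, along the tool's axes as they then stand; what a row does not reach is not made up. A row lasts 1/12 s, in which the tool goes at most 41.7 mm and 7.16 degrees, less where a joint would pass 70% of its speed; a pose out of reach is approached as far as the arm can. A call is refused whole if a number of a shift passes 41.7 or a number of a turn 0.125, either way. A call with a gripper value outside its range is refused whole. The fingers move at their own pace and stop on an object; "force" is the grip in N (left out, the last holds). Time passes only in rows, so rows that do not move let the fingers close. It gives the time, the measured TCP pose, the force, the opening and the grip force at its end, in the units of the state.
- sense(): the state, without advancing time (a new reading comes with each control period).
- snapshot(name): name is "scene" or "top" or "wrist"; returns a dict with "color" (400x640x3 uint8, red, green, blue), "intrinsics" (3x3 intrinsics, pixels), "world_from_camera" (4x4, takes a point from camera to world coordinates). Camera axes: x right, y down, z forward; pixel columns grow to the right and rows downward; lengths in mm; the calibration is good to about 2 mm. A picture is of the moment at which its call begins. There is no depth.
- hand_in(): hands the job in; it is judged then, once.
Trained networks look in a picture, given as the dict that the camera call returned (one of the last four; its "shot" number tells which), for a name from the list of things; names that differ only in an ending like _2 or _b are one class to them, and where a whole thing is asked for, a point or a joint stands for the part that bears it (a point fixed in the world has none). Each returns a list of dicts, best first, with "p" (0 to 1); they miss things now and then, are a little off and sometimes report something else, mostly with a low value. They report only what shows in the picture. A call takes as long as a camera call. They do not tell look-alikes from the thing itself.
- find_in(query, picture): "xyz" ([x, y, z] in mm, in the coordinates of the camera as it stood for that picture, good to about 4 mm: the middle of the surface that is visible of it).
- regions_of(query, picture): "mask" (400x640 bool, what is visible of it).
- pinpoint(query, picture): "xyz" ([x, y, z] in mm, in the coordinates of the camera as it stood for that picture, good to about 4 mm: a listed point, or the origin of a listed thing).
The state is a dict: "time": time; "joint_pos": joint angles; "qd": joint speeds; "joint_efforts": joint torques, N m; "tool_pos": TCP position; "tcp_rot": TCP orientation; "ft_force": force on the tool from outside, world axes, zero at the start; "wrist_torque": the same for the moment, N m; "finger_gap": finger opening in mm; "grip_force": force on a finger pad.
Only numpy, scipy, OpenCV 4.12 (cv2) and the standard library are available. Lean on these libraries where they do the work, as an engineer would, in place of code of your own. Each camera call takes 0.05 s, during which the arm holds its last target. There are 200 camera calls.

TASK

The oil can has been left standing on the lid of the red tap-and-die case: first stand it upright in the green drip tray and let go of it, then lift the lid by its black handle and hold it open at 60 degrees from closed, so that someone can pick out a tap. The lid falls shut by itself, so finish while still holding it there; do not let it swing back past upright, do not prop it, and leave the other things on the bench alone.

Things in the scene. Friction and masses are not known exactly. Their poses are not given: they have to be found in the camera images.
- case: red plastic tap-and-die case, closed, fixed on the bench: 125 x 176 mm, lid top 50 mm above the bench, lid from 28 to 50 mm high. Origin: centre of its underside. Its own x points to the hinge side at the back (away from the handle), y along the hinge, z up. On the left, turned a little. An upright tool wall runs behind case and tray, 9 to 21 cm behind their centres: keep clear of it
- case_lid (a joint): opening angle of the lid in rad: 0 closed, 1.047 is 60 degrees, 1.57 upright, stop at 1.75. Nothing holds the lid: let go below upright and it falls shut. It weighs 0.28 kg with its handle; about 2 N at the handle lift it
- lid_hinge (a point): point in the middle of the lid's hinge line: 65 mm behind the case's origin (case frame x = +65 mm) and 28 mm above the bench. The hinge line runs along the case's y; the handle goes up and back over it as the lid opens
- handle_grip (a point): grip point on the lift handle, a flat black bar 18 mm wide (along case y), 10 mm thick, standing out 48 mm from the middle of the lid's front. Lid shut: at case x = -91 mm, 38 mm above the bench, 30 mm out from the lid's front face. Moves with the lid, 156 mm from the hinge line. Pinched across its 18 mm, it can pivot between the fingers. Its frame equals the case's when shut, turns with the lid
- oil_can: small oil can with a red spout, 29 mm (its x) by 54 mm (its y), 127 mm tall to the tip of the spout; body 85 mm tall. Origin: centre of its underside, z up. Loose, 0.1 to 0.2 kg, stands upright on the lid, turned at random
- drip_tray: shallow green drip tray lying flat on the bench on the right, loose: 110 mm (its x) by 150 mm (its y), floor 4 mm thick, rim 14 mm high with walls 4 mm thick, so 102 x 142 mm inside. Origin: centre of its underside, z up
- green_tin: bystander: round tin with a green lid, 68 mm across, 36 mm high; origin centre of the underside
- red_pot: bystander: red plastic pot with a screw cap, 48 mm across, 88 mm tall; origin centre of the underside
- offcut: bystander: small offcut of wood lying flat, 32 x 75 mm, 16 mm thick; origin centre of the underside
Things that resemble listed ones, but are neither listed nor needed, are in the scene too. Of the things that look like the oil_can, the smaller one is meant.

How it is judged (in metres and radians):
On the way:
1. the oil can stands upright in the drip tray, let go, with the lid still shut (x of oil_can in the frame of drip_tray between -0.05 and 0.05 m and y of oil_can in the frame of drip_tray between -0.08 and 0.08 m and height (world z) of oil_can below 0.012 m and angle between oil_can's own z axis and vertical below 0.12 rad and contact force between the fingers and oil_can below 0.1 N and value of joint case_lid below 0.1 rad), for 0.2 s.
At the end, for the whole second after the job is handed in: The lid stands still at 60 degrees (within 7 degrees), carried by the robot's fingers and nothing else, and the oil can stands upright, released and at rest on the floor of the drip tray (value of joint case_lid between 0.925 and 1.17 rad and velocity of joint case_lid between -0.1 and 0.1 rad/s and contact force between the fingers and case above 0.4 N and contact force between each of case, the arm and oil_can below 0.1 N and contact force between case and drip_tray below 0.1 N and x of oil_can in the frame of drip_tray between -0.05 and 0.05 m and y of oil_can in the frame of drip_tray between -0.08 and 0.08 m and height (world z) of oil_can between 0.001 and 0.012 m and angle between oil_can's own z axis and vertical below 0.12 rad and linear speed of oil_can below 0.03 m/s); the arm keeps its last pose, push and grip.
It fails at once if the lid swung back past upright (value of joint case_lid above 1.5 rad).
It fails at once if the oil can was tipped over (angle between oil_can's own z axis and vertical above 0.7 rad).
It fails at once if a bystander was shifted by more than 3 cm (distance of any of green_tin, red_pot, offcut from where it was at the start of the episode above 0.03 m).
It also fails if it takes over 54 s, if anything falls off the work surface, if the arm or the gripper's body presses on something with over 40 N, if the wrist force passes 120 N, or if a joint passes its speed limit or range.

## Working session

There is one attempt and no reset: what is moved stays moved. The work goes in short steps, Python scripts to look and compute and a tool call to move; the robot and the scene stay as the last step left them, time stands still between calls to the robot, and variables do not carry over. Pictures are saved under pics/ and viewed, at most 13 in all, crops included, and the job is handed in when it is done.

Besides the shell and the picture viewer there is one more tool, called by a JSON object that holds its "method" and its "body". play_rows: Moves the arm, as the interface text tells. Its arguments: {"type":"object","properties":{"increments":{"type":"array","items":{"type":"array"}},"force":{"type":"number"}},"required":["increments"]}

```bash
mkdir -p pics; cat > h.py <<'E'
from bench import *
import numpy as np, cv2
from scipy.spatial.transform import Rotation as Ro
def w(pic,p): return (np.array(pic["world_from_camera"])@np.r_[p,1])[:3].round(1)
def px(pic,P):
    q=np.linalg.inv(pic["world_from_camera"])@np.r_[P,1]; q=np.array(pic["intrinsics"])@q[:3]; return (q[:2]/q[2]).round(0)
def onz(pic,u,v,z):
    T=np.array(pic["world_from_camera"]); d=T[:3,:3]@np.linalg.inv(pic["intrinsics"])@[u,v,1]; o=T[:3,3]; return (o+d*(z-o[2])/d[2]).round(1)
def save(pic,n): cv2.imwrite("pics/"+n,pic["color"][:,:,::-1])
E
python3 - <<'E'
from h import *
print(sense())
for c in ("scene","top"):
    p=snapshot(c); save(p,c+"0.png")
    print(c,np.array(p["world_from_camera"]).round(2).tolist())
    for q in ("case","lid_hinge","handle_grip","oil_can","drip_tray","green_tin","red_pot","offcut"):
        print(q,[(round(d["p"],2),w(p,d["xyz"]).tolist(),px(p,w(p,d["xyz"])).tolist()) for d in pinpoint(q,p)[:4]])
E
```

```text
{'time': 0.0, 'joint_pos': array([ 6.31156178e+01,  7.51461998e+00,  8.53298480e+01,  1.81463374e-03,
        8.72589938e+01, -4.89156666e+00]), 'qd': array([ 0.01046186, -0.06148626, -0.20169829,  0.14096185, -0.06528079,
        0.05364876]), 'joint_efforts': array([-2.16653054e-03, -5.69399321e+01, -5.00542259e+01, -8.19689558e-04,
        1.46614504e-02, -2.57907044e-05]), 'tool_pos': array([224.40525498, 555.87776778, 230.24404125]), 'tcp_rot': array([-1.79897070e+02, -1.06280081e-02,  1.58007086e+02]), 'ft_force': array([-0.6142634 ,  0.07951402, -0.24168899]), 'wrist_torque': array([ 0.03367597,  0.00564078, -0.05940431]), 'grip_force': 0.0, 'finger_gap': 85.71690153217658}
scene [[0.79, -0.38, 0.48, -137.82], [-0.62, -0.51, 0.6, -715.12], [0.01, -0.77, -0.64, 906.47], [0.0, 0.0, 0.0, 1.0]]
case [(0.96, [507.6, 282.6, 4.1], [290.0, 186.0]), (0.55, [520.3, 301.4, 46.1], [290.0, 175.0])]
lid_hinge [(0.8, [553.2, 229.1, 28.5], [307.0, 184.0])]
handle_grip []
oil_can [(0.83, [541.7, 77.4, -3.4], [329.0, 211.0]), (0.65, [520.3, 303.5, 45.6], [290.0, 175.0])]
drip_tray [(0.7, [444.5
[... 195 characters left out ...]
)]
top [[-0.01, -0.99, 0.12, 337.09], [-1.0, 0.01, -0.03, 85.96], [0.03, -0.12, -0.99, 1504.23], [0.0, 0.0, 0.0, 1.0]]
case [(0.76, [507.4, 275.0, 1.9], [252.0, 195.0])]
lid_hinge [(0.67, [549.5, 227.2, 26.2], [266.0, 181.0])]
handle_grip [(0.87, [440.7, 341.2, 41.2], [229.0, 214.0])]
oil_can [(0.79, [542.7, 71.3, -4.0], [314.0, 184.0]), (0.78, [521.2, 302.6, 45.6], [242.0, 189.0])]
drip_tray [(0.74, [446.6, -163.8, -0.1], [386.0, 212.0]), (0.71, [442.8, 340.9, 39.6], [230.0, 214.0])]
green_tin [(0.82, [599.4, 494.0, -2.5], [186.0, 168.0])]
red_pot [(0.5, [425.1, -367.7, 0.8], [447.0, 217.0]), (0.3, [448.2, -162.5, -1.5], [385.0, 211.0])]
offcut [(0.67, [599.9, 497.0, -1.6], [185.0, 168.0])]
```

View pics/scene0.png

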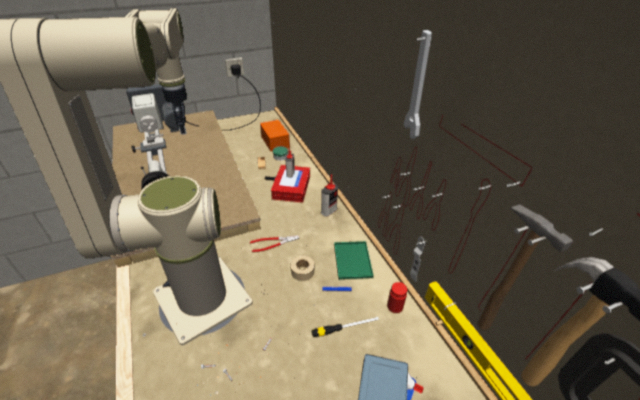

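View pics/top0.png

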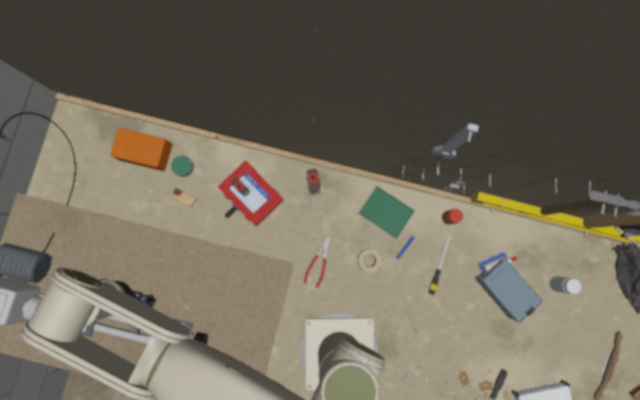

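The look-alikes for the oil can are the can standing on the red case lid (scene 290,165, top 242,189) and a bigger grey can on the bench (scene 329,198, top 314,180). The task describes a can on the lid, and that one is also the smaller. The tray is at top (386,212), the handle at top (229,212). I'll fly above the case and check the choice with the wrist camera.

{"method": "play_rows", "body": {"increments": [[1,[-31,-10,-10],0],[1,[-31,-10,-10],0],[1,[-31,-10,-10],0],[1,[-31,-10,-10],0],[1,[-31,-10,-10],0],[1,[-31,-10,-10],0],[1,[-31,-10,-10],0],[1,[-31,-10,-10],0],[1,[-31,-10,-10],0],[1,[-31,-10,-10],0],[1,[-20,-10,-10],0],[1,[0,0,0],0]]}}

```text
time: 1.9
tool_pos: [492.9, 327.7, 343.6]
tcp_rot: [179.9, 0.2, 157.8]
ft_force: [0.0, 0.8, -0.5]
finger_gap: 85.5
grip_force: 0.0
```

```bash
cat >> h.py <<'E'
def report(p,qs):
    for q in qs:
        print(q,[(round(d["p"],2),w(p,d["xyz"]).tolist(),px(p,w(p,d["xyz"])).tolist()) for d in pinpoint(q,p)[:3]])
E
python3 - <<'E'
from h import *
s=sense(); print(s["tool_pos"],s["tcp_rot"],s["time"])
p=snapshot("wrist"); save(p,"w1.png"); T=np.array(p["world_from_camera"]); print(T.round(2).tolist())
report(p,("case","lid_hinge","handle_grip","oil_can"))
E
```

```text
[492.91068438 327.68272752 343.57627569] [179.91239016   0.19457952 157.75629497] 1.9
[[0.38, 0.88, 0.29, 419.0], [0.93, -0.36, -0.12, 357.01], [0.0, 0.31, -0.95, 485.07], [0.0, 0.0, 0.0, 1.0]]
case [(0.69, [512.3, 279.3, 1.3], [304.0, 174.0])]
lid_hinge [(0.6, [556.6, 230.8, 26.0], [288.0, 210.0])]
handle_grip [(0.63, [446.6, 348.7, 40.9], [326.0, 125.0])]
oil_can [(0.68, [522.9, 301.0, 50.8], [317.0, 182.0]), (0.61, [541.8, 79.2, 1.4], [213.0, 227.0])]
```

View pics/w1.png

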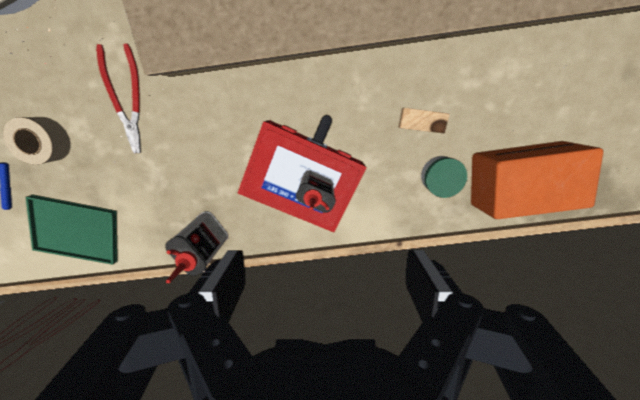

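The wrist picture shows the small can on the lid at (316,190) and the bigger look-alike on the bench at (195,245). The one on the lid is the target. Next I'll fit the yaw of the can, case and tray from the masks, and look at a crop.

```bash
cat >> h.py <<'E'
from scipy.optimize import differential_evolution
def hullmask(p,x,y,yaw,sx,sy,z0,z1):
    c=np.array([[a*sx/2,b*sy/2,z] for a in(-1,1) for b in(-1,1) for z in(z0,z1)],float)
    R=Ro.from_euler("z",yaw,degrees=True).as_matrix(); P=c@R.T+[x,y,0]
    uv=np.array([np.append(np.linalg.inv(p["world_from_camera"])@np.r_[q,1],0)[:3] for q in P])@np.array(p["intrinsics"]).T
    uv=uv[:,:2]/uv[:,2:]; m=np.zeros((1600,2560),np.uint8)
    cv2.fillConvexPoly(m,cv2.convexHull(((uv+.5)*4).round().astype(np.int32)),1); return cv2.resize(m*1.0,(640,400),interpolation=cv2.INTER_AREA)
def fit(pm,x,y,sx,sy,z0,z1,r=15,extra=None):
    def cost(v):
        t=0
        for p,m in pm:
            h=hullmask(p,*v,sx,sy,z0,z1)
            t-=np.minimum(h,m).sum()/np.maximum(h,m).sum()
        return t/len(pm)
    o=differential_evolution(cost,[(x-r,x+r),(y-r,y+r),(-90,90)],maxiter=25,popsize=10,seed=1); return o.x.round(1),round(o.fun,3)
def mask_at(q,p,P,verbose=0):
    t=px(p,P); b=None;bd=1e9
    for d in regions_of(q,p):
        ys,xs=np.nonzero(d["mask"])
        if len(xs)==0: continue
        e=np.hypot(xs.mean()-t[0],ys.mean()-t[1])
        if e<bd: bd,b=e,d["mask"]
    return (p,b.astype(float)),bd
E
python3 - <<'E'
from h import *
p=snapshot("wrist"); t=snapshot("top")
for q,P,a in (("oil_can",(521,302,90),(521,302,29,54,50,135)),("case",(509,277,40),(509,277,125,176,0,50)),("drip_tray",(446,-163,5),(446,-163,110,150,0,14))):
    for n,c in (("w",p),("t",t)):
        m,e=mask_at(q,c,P); print(q,n,e.round(1),m[1].sum())
        if q!="case": print(fit([m],*a))
    
cv2.imwrite("pics/crop1.png",cv2.resize(p["color"][100:250,230:390,::-1],(800,750)) [:600])
E
```

```text
oil_can w 3.6 1284.0
(array([522.2, 300.9, -41.3]), np.float64(-0.87))
oil_can t 1.2 206.0
(array([524.3, 299.8, -45.6]), np.float64(-0.859))
case w 7.5 7840.0
case t 5.5 1687.0
drip_tray w 1.0 5045.0
(array([ 446.6, -160.6,  -35. ]), np.float64(-0.98))
drip_tray t 1.0 1612.0
(array([ 449.3, -165. ,  -34.8]), np.float64(-0.965))
```

View pics/crop1.png

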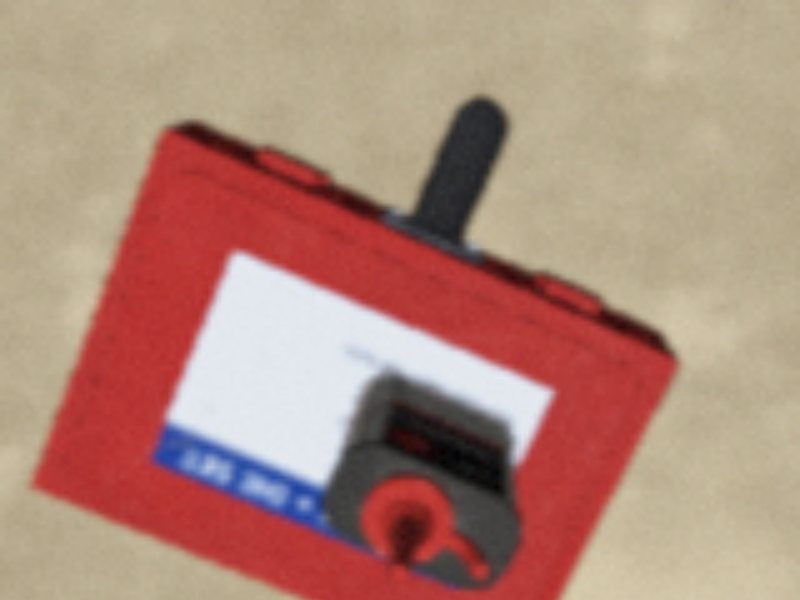

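{"method": "play_rows", "body": {"increments": [[1,[0,0,8],-0.12],[1,[0,0,8],-0.12],[1,[0,0,8],-0.12],[1,[0,0,8],-0.12],[1,[0,0,8],-0.12],[1,[0,0,8],-0.12],[1,[0,0,8],-0.12],[1,[0,0,8],-0.12],[1,[0,0,8],-0.12],[1,[0,0,8],-0.12],[1,[0,0,0],0],[1,[0,0,0],0]]}}

```text
time: 3.55
tool_pos: [489.1, 330.7, 260.9]
tcp_rot: [180.0, -0.1, -133.5]
ft_force: [0.4, 0.2, 0.1]
finger_gap: 85.5
grip_force: 0.0
```

```bash
cat >> h.py <<'E'
def to_tool(P,ref=None):
    s=sense(); R=Ro.from_euler("xyz",s["tcp_rot"],degrees=True).as_matrix()
    print("tcp",s["tool_pos"].round(1),s["tcp_rot"].round(1),"t",s["time"]); return (R.T@(np.array(P)-s["tool_pos"])).round(1)
E
python3 - <<'E'
from h import *
p=snapshot("wrist"); report(p,("oil_can","handle_grip","lid_hinge","case"))
m,e=mask_at("oil_can",p,(522,301,90)); print(e,fit([m],522,301,29,54,50,135))
print(to_tool((522.5,300.5,200)))
E
```

```text
oil_can [(0.9, [543.1, 75.9, -1.2], [161.0, 52.0]), (0.84, [518.1, 302.5, 50.5], [294.0, 171.0])]
handle_grip [(0.94, [450.9, 346.7, 41.3], [355.0, 159.0])]
lid_hinge [(0.69, [556.2, 232.9, 29.8], [238.0, 150.0])]
case [(0.66, [510.0, 276.5, -0.4], [289.0, 147.0])]
5.056741820929866 (array([521.1, 300.3, -53.1]), np.float64(-0.838))
tcp [489.7 330.9 262. ] [-1.800e+02  1.000e-01 -1.333e+02] t 3.85
[ -0.3 -44.7  62. ]
```

{"method": "play_rows", "body": {"increments": [[1,[0,-11,12],0.03],[1,[0,-11,12],0.02],[1,[0,-11,12],0],[1,[0,-11,12],0],[1,[0,0,0],0],[1,[0,0,0],0]]}}

```text
time: 4.35
tool_pos: [520.2, 298.2, 211.2]
tcp_rot: [179.9, -0.2, -136.2]
ft_force: [0.0, 0.4, 0.6]
finger_gap: 85.2
grip_force: 0.0
```

```bash
python3 - <<'E'
from h import *
print(to_tool((521.5,301,110)))
p=snapshot("wrist"); save(p,"w2.png")
E
```

```text
tcp [520.2 298.2 211.2] [ 179.9   -0.2 -136.2] t 4.35
[ -3.2   1.  101.2]
```

View pics/w2.png

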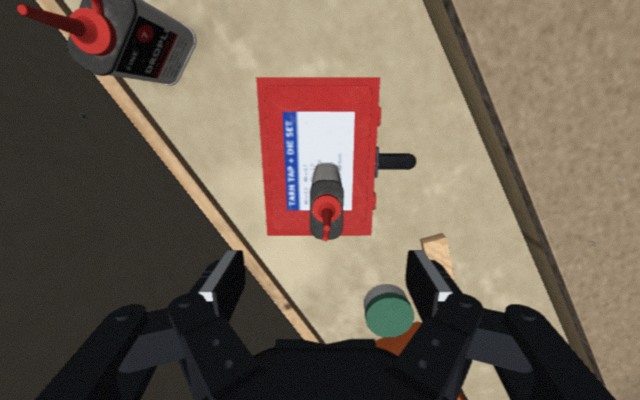

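The wrist picture shows the can at (326,200), square to the case and the fingers. Descending to grasp.

{"method": "play_rows", "body": {"increments": [[1,[-1,1,15],0],[1,[-1,0,15],0],[1,[-1,0,15],0],[1,[0,0,15],0],[1,[0,0,15],0],[1,[0,0,14],0],[1,[0,0,12],0],[1,[0,0,0],0],[1,[0,0,0],0]]}}

```text
time: 5.15
tool_pos: [521.5, 302.4, 111.8]
tcp_rot: [180.0, -0.1, -136.1]
ft_force: [-0.3, -0.2, -0.4]
finger_gap: 85.6
grip_force: 0.0
```

{"method": "play_rows", "body": {"force": 30, "increments": [[0,[0,0,0],0],[-0.2,[0,0,0],0],[-0.4,[0,0,0],0],[-0.8,[0,0,0],0],[-0.8,[0,0,0],0],[-0.8,[0,0,0],0],[-0.8,[0,0,0],0],[-0.8,[0,0,0],0],[-0.8,[0,0,0],0],[-0.8,[0,0,0],0]]}}

```text
time: 5.98
tool_pos: [522.4, 302.6, 113.0]
tcp_rot: [-180.0, 0.1, -136.1]
ft_force: [0.6, -0.3, 5.2]
finger_gap: 26.1
grip_force: 33.2
```

{"method": "play_rows", "body": {"increments": [[-0.8,[0,0,-4],0],[-0.8,[0,0,-8],0],[-0.8,[0,0,-12],0],[-0.8,[0,0,-15],0],[-0.8,[0,0,-15],0],[-0.8,[0,0,-15],0],[-0.8,[0,0,-15],0],[-0.8,[0,0,-15],0],[-0.8,[0,0,-15],0],[-0.8,[0,0,-10],0],[-0.8,[0,0,-5],0],[-0.8,[0,0,0],0]]}}

```text
time: 6.98
tool_pos: [522.6, 302.8, 243.2]
tcp_rot: [-180.0, 0.1, -136.1]
ft_force: [0.1, -0.6, -1.5]
finger_gap: 26.3
grip_force: 32.3
```

```bash
python3 - <<'E'
from h import *
s=sense(); print(s["finger_gap"],s["grip_force"],s["ft_force"],s["joint_pos"].round(0))
print(to_tool((440,80,250)),to_tool((447,-163,250)))
p=snapshot("wrist"); save(p,"w3.png")
E
```

```text
26.314237728887832 32.34775552293286 [ 0.13700759 -0.57965199 -1.53964605] [  25.    8.   84.    0.   88. -109.]
tcp [522.6 302.8 243.2] [-1.800e+02  1.000e-01 -1.361e+02] t 6.9833
tcp [522.6 302.8 243.2] [-1.800e+02  1.000e-01 -1.361e+02] t 6.9833
[ 214.  -103.2   -7.2] [ 377.4 -283.2   -7.5]
```

View pics/w3.png

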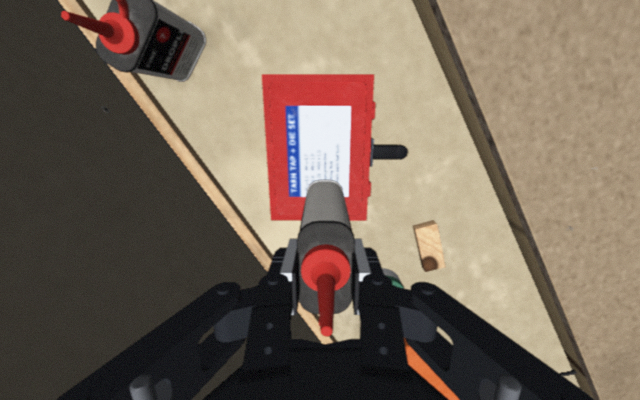

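The wrist picture shows the can held upright between the pads at (325,270), with nothing left on the lid. I'll turn the tool back about 55° so joint 6 stays in range, then travel to the tray.

{"method": "play_rows", "body": {"increments": [[-0.8,[8,0,0],0.08],[-0.8,[14,0,0],0.12],[-0.8,[14,0,0],0.12],[-0.8,[14,0,0],0.12],[-0.8,[14,0,0],0.12],[-0.8,[14,0,0],0.12],[-0.8,[10,0,0],0.12],[-0.8,[6,0,0],0.12],[-0.8,[0,0,0],0.04],[-0.8,[0,0,0],0]]}}

```text
time: 7.87
tool_pos: [437.1, 266.2, 240.1]
tcp_rot: [-179.9, -0.1, 168.8]
ft_force: [-0.4, -0.7, -2.4]
finger_gap: 26.0
grip_force: 32.3
```

```bash
python3 - <<'E'
from h import *
print(to_tool((447,-163,240)),sense()["finger_gap"])
E
```

```text
tcp [437.1 266.2 240.1] [-1.799e+02 -1.000e-01  1.688e+02] t 7.8667
[-9.310e+01 -4.191e+02  4.000e-01] 26.045085010355177
```

{"method": "play_rows", "body": {"increments": [[-0.8,[-2,-10,0],0],[-0.8,[-5,-22,0],0],[-0.8,[-6,-28,0],0],[-0.8,[-6,-28,0],0],[-0.8,[-6,-28,0],0],[-0.8,[-6,-28,0],0],[-0.8,[-6,-28,0],0],[-0.8,[-6,-28,0],0],[-0.8,[-6,-28,0],0],[-0.8,[-6,-28,0],0],[-0.8,[-6,-28,0],0],[-0.8,[-6,-28,0],0]]}}

```text
time: 8.87
tool_pos: [443.0, -54.6, 240.8]
tcp_rot: [-180.0, -0.0, 169.0]
ft_force: [0.4, 0.2, -2.4]
finger_gap: 26.3
grip_force: 32.3
```

{"method": "play_rows", "body": {"increments": [[-0.8,[-6,-28,0],0],[-0.8,[-6,-28,0],0],[-0.8,[-6,-28,5],0],[-0.8,[-5,-15,10],0],[-0.8,[-3,-8,15],0],[-0.8,[0,0,15],0],[-0.8,[0,0,10],0],[-0.8,[0,0,5],0],[-0.8,[0,0,0],0],[-0.8,[0,0,0],0]]}}

```text
time: 9.7
tool_pos: [448.5, -162.4, 181.4]
tcp_rot: [180.0, -0.0, 169.0]
ft_force: [-0.2, -0.1, -2.5]
finger_gap: 26.1
grip_force: 32.3
```

```bash
python3 - <<'E'
from h import *
p=snapshot("wrist"); save(p,"w4.png"); report(p,("drip_tray","oil_can"))
for d in regions_of("drip_tray",p)[:2]: print(d["p"],d["mask"].sum())
t=snapshot("scene"); report(t,("oil_can","drip_tray"))
print(to_tool((447,-163,66)),sense()["finger_gap"])
E
```

```text
drip_tray [(0.78, [442.2, -166.0, -2.6], [322.0, 171.0])]
oil_can [(0.83, [444.5, -159.7, 119.6], [328.0, 208.0]), (0.67, [543.5, 79.1, 3.4], [533.0, 214.0])]
0.57 10477
oil_can [(0.75, [542.6, 79.8, -2.5], [329.0, 210.0]), (0.62, [448.6, -160.9, 115.9], [356.0, 234.0])]
drip_tray [(0.55, [445.3, -162.1, -2.3], [352.0, 261.0])]
tcp [ 448.9 -162.6  181.9] [-1.800e+02  1.000e-01  1.689e+02] t 10.05
[  1.9  -0.7 115.9] 26.205009579103123
```

View pics/w4.png

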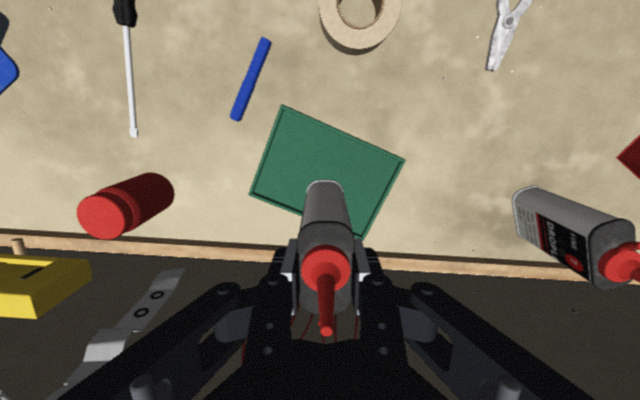

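The wrist picture shows the can held over the middle of the green tray, at (325,190) in the picture. Lowering it.

{"method": "play_rows", "body": {"increments": [[-0.8,[1,0,8],0],[-0.8,[1,0,14],0],[-0.8,[0,0,16],0],[-0.8,[0,0,16],0],[-0.8,[0,0,16],0],[-0.8,[0,0,16],0],[-0.8,[0,0,12],0],[-0.8,[0,0,7],0],[-0.8,[0,0,4],0],[-0.8,[0,0,2],0],[-0.8,[0,0,0],0],[-0.8,[0,0,0],0]]}}

```text
time: 11.05
tool_pos: [447.2, -162.5, 71.1]
tcp_rot: [-180.0, 0.1, 168.9]
ft_force: [-0.2, 0.5, -1.4]
finger_gap: 26.2
grip_force: 32.3
```

{"method": "play_rows", "body": {"increments": [[-0.8,[0,0,1],0],[-0.8,[0,0,1],0],[-0.8,[0,0,1],0],[-0.8,[0,0,0],0]]}}

```text
time: 11.38
tool_pos: [446.6, -162.2, 67.3]
tcp_rot: [-180.0, 0.0, 168.9]
ft_force: [1.0, -0.1, -1.3]
finger_gap: 26.2
grip_force: 32.3
```

{"method": "play_rows", "body": {"increments": [[-0.8,[0,0,1],0],[-0.8,[0,0,0],0],[-0.8,[0,0,0],0]]}}

```text
time: 11.63
tool_pos: [447.0, -162.4, 67.0]
tcp_rot: [-180.0, 0.1, 168.9]
ft_force: [-1.8, -0.2, 6.0]
finger_gap: 26.5
grip_force: 33.1
```

{"method": "play_rows", "body": {"increments": [[-0.8,[0,0,1],0],[-0.8,[0,0,0],0],[-0.8,[0,0,0],0]]}}

```text
time: 11.88
tool_pos: [447.3, -162.6, 67.0]
tcp_rot: [-180.0, 0.1, 168.9]
ft_force: [-5.2, 2.2, 15.1]
finger_gap: 26.4
grip_force: 34.3
```

In contact with the tray floor. Opening gradually.

{"method": "play_rows", "body": {"increments": [[-0.8,[0,0,-1],0],[-0.4,[0,0,0],0],[-0.3,[0,0,0],0],[-0.2,[0,0,0],0],[-0.1,[0,0,0],0],[0,[0,0,0],0],[0.2,[0,0,0],0],[0.4,[0,0,0],0],[0.6,[0,0,0],0],[0.6,[0,0,0],0],[0.6,[0,0,0],0]]}}

```text
time: 12.8
tool_pos: [446.6, -162.2, 66.3]
tcp_rot: [180.0, -0.0, 168.9]
ft_force: [-0.2, 0.0, -0.2]
finger_gap: 68.2
grip_force: 0.0
```

{"method": "play_rows", "body": {"increments": [[0.7,[0,0,-5],0],[0.7,[0,0,-10],0],[0.7,[0,0,-15],0],[0.7,[0,0,-20],0],[0.7,[0,0,-20],0],[0.7,[0,0,-20],0],[0.7,[0,0,-20],0],[0.7,[0,0,-20],0],[0.7,[0,0,-20],0],[0.7,[0,0,-20],0],[0.7,[0,0,-10],0],[0.7,[0,0,0],0]]}}

```text
time: 13.8
tool_pos: [448.0, -162.9, 250.0]
tcp_rot: [-179.9, 0.3, 168.9]
ft_force: [0.5, 0.0, 0.1]
finger_gap: 72.3
grip_force: 0.0
```

```bash
python3 - <<'E'
from h import *
p=snapshot("wrist"); save(p,"w5.png"); report(p,("drip_tray","oil_can"))
t=snapshot("top"); report(t,("oil_can","drip_tray","handle_grip","lid_hinge","case"))
t=snapshot("scene"); report(t,("oil_can","drip_tray","handle_grip","lid_hinge","case"))
print(to_tool((439,344,245)))
E
```

```text
drip_tray [(0.8, [444.2, -161.7, -1.8], [326.0, 161.0])]
oil_can [(0.98, [543.4, 76.4, 0.3], [498.0, 196.0]), (0.63, [447.7, -161.9, 4.4], [326.0, 164.0])]
oil_can [(0.42, [445.6, -161.9, 1.3], [385.0, 212.0])]
drip_tray [(0.68, [448.8, -165.4, -1.2], [386.0, 211.0])]
handle_grip [(0.89, [441.9, 340.1, 39.8], [230.0, 214.0])]
lid_hinge [(0.67, [551.7, 227.6, 23.5], [266.0, 180.0])]
case [(0.67, [511.2, 274.5, 4.2], [252.0, 194.0])]
oil_can [(0.69, [541.5, 77.4, -2.0], [329.0, 211.0]), (0.67, [445.4, -163.4, 0.3], [353.0, 261.0]), (0.16, [447.4, -160.5, 2.2], [353.0, 259.0])]
drip_tray [(0.56, [444.9, -158.8, 2.3], [352.0, 259.0])]
handle_grip [(0.78, [446.2, 345.5, 35.3], [269.0, 178.0]), (0.31, [444.0, -161.7, -1.6], [352.0, 261.0])]
lid_hinge [(0.57, [551.1, 228.9, 23.8], [307.0, 185.0])]
case [(0.71, [507.1, 281.1, 3.1], [291.0, 187.0])]
tcp [ 446.6 -162.2  246.2] [180.   -0.  168.9] t 14.55
[104.9 495.3   1.3]
```

View pics/w5.png

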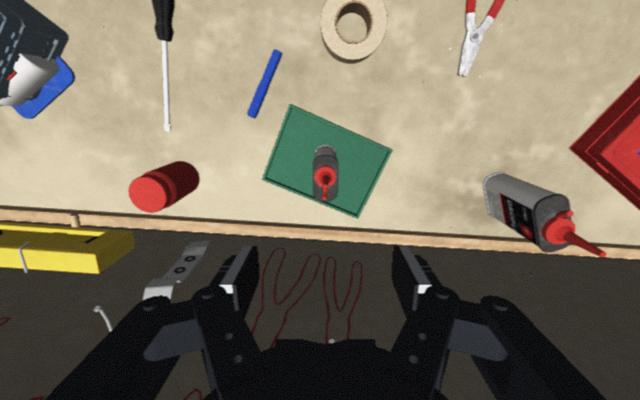

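The wrist picture shows the can standing upright and free in the tray at (326,175). Returning to the handle.

{"method": "play_rows", "body": {"increments": [[0.7,[3,12,0],0],[0.7,[5,24,0],0],[0.7,[6,30,0],0],[0.7,[6,30,0],0],[0.7,[6,30,0],0],[0.7,[6,30,0],0],[0.7,[6,30,0],0],[0.7,[6,30,0],0],[0.7,[6,30,0],0],[0.7,[6,30,0],0],[0.7,[6,30,0],0],[0.7,[6,30,0],0]]}}

```text
time: 15.55
tool_pos: [443.8, 182.8, 246.5]
tcp_rot: [180.0, 0.0, 168.9]
ft_force: [0.8, -0.9, -0.4]
finger_gap: 73.0
grip_force: 0.0
```

{"method": "play_rows", "body": {"increments": [[0.5,[6,30,0],0],[0.3,[6,30,0],0],[0.3,[6,30,0],0],[0.3,[6,30,5],0.08],[0.3,[6,15,10],0.12],[0.3,[4,10,10],0.12],[0.3,[0,0,10],0.12],[0.3,[0,0,10],0.12],[0.3,[0,0,5],0.06],[0.3,[0,0,0],0],[0.3,[0,0,0],0]]}}

```text
time: 16.47
tool_pos: [441.9, 330.1, 196.1]
tcp_rot: [-180.0, -0.0, 133.5]
ft_force: [0.4, -0.7, -0.2]
finger_gap: 55.6
grip_force: 0.0
```

```bash
python3 - <<'E'
from h import *
for i in range(2):
    p=snapshot("wrist"); report(p,("handle_grip","lid_hinge","case"))
save(p,"w6.png")
d=[d for d in regions_of("case",p)][:1]
print(to_tool((445,344,57)))
E
```

```text
handle_grip [(0.59, [449.1, 343.1, 38.8], [338.0, 178.0]), (0.33, [511.3, 277.8, 0.1], [336.0, 236.0])]
lid_hinge [(0.94, [556.2, 228.4, 26.4], [335.0, 291.0])]
case [(0.61, [511.0, 277.7, -0.4], [336.0, 236.0])]
handle_grip [(0.91, [450.0, 346.2, 42.3], [340.0, 176.0])]
lid_hinge [(0.59, [558.4, 230.7, 29.1], [337.0, 291.0])]
case [(0.91, [511.0, 276.7, 1.6], [335.0, 236.0])]
tcp [442.7 329.8 196.6] [180.    0.  133.4] t 16.9167
[  8.8  11.4 139.6]
```

View pics/w6.png

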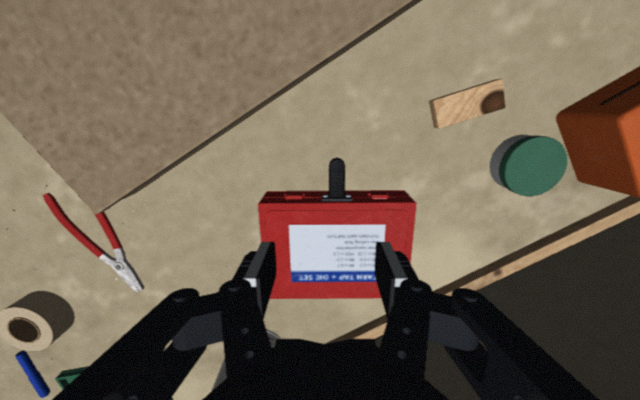

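The wrist picture shows the black handle bar from (337,158) to (337,195), square to the fingers and a little to the right of centre (320). I'll convert that to a tool shift.

```bash
python3 - <<'E'
from h import *
p=snapshot("wrist")
print(onz(p,337,158,43),onz(p,337,195,43),onz(p,337,171,43)); print(to_tool((448,345,20)), px(p,sense()["tool_pos"]))
P=onz(p,337,176,43); print(P,to_tool([P[0],P[1],20]))
E
```

```text
[433.5 357.8  43. ] [462.2 328.2  43. ] [443.3 347.6  43. ]
tcp [442.7 329.8 196.4] [180.    0.  133.4] t 16.9667
[  7.4  14.3 176.4] [326. 252.]
tcp [442.7 329.8 196.4] [180.    0.  133.4] t 16.9667
[447.2 343.7  43. ] [  7.   12.8 176.4]
```

{"method": "play_rows", "body": {"increments": [[0.2,[4,4,10],0],[0.1,[4,5,15],0],[0.1,[4,4,20],0],[0.1,[0,0,20],0],[0.1,[0,0,20],0],[0.1,[0,0,15],0],[0.1,[0,0,10],0],[0.1,[0,0,0],0],[0.1,[0,0,0],0]]}}

```text
time: 17.72
tool_pos: [443.4, 347.4, 85.7]
tcp_rot: [-179.9, -0.0, 133.4]
ft_force: [-0.1, 0.0, 0.5]
finger_gap: 47.1
grip_force: 0.0
```

```bash
python3 - <<'E'
from h import *
p=snapshot("wrist"); cv2.imwrite("pics/w7.png",cv2.resize(p["color"][100:350,160:480,::-1],(768,600))); report(p,("handle_grip","lid_hinge"))
print(to_tool((443,348,20)),sense()["finger_gap"])
E
```

```text
handle_grip [(0.64, [503.7, 496.7, -5.5], [507.0, 122.0])]
lid_hinge []
tcp [444.7 348.   87.7] [179.9   0.  133.4] t 17.8667
[ 1.1 -1.4 67.7] 47.08138056871763
```

View pics/w7.png

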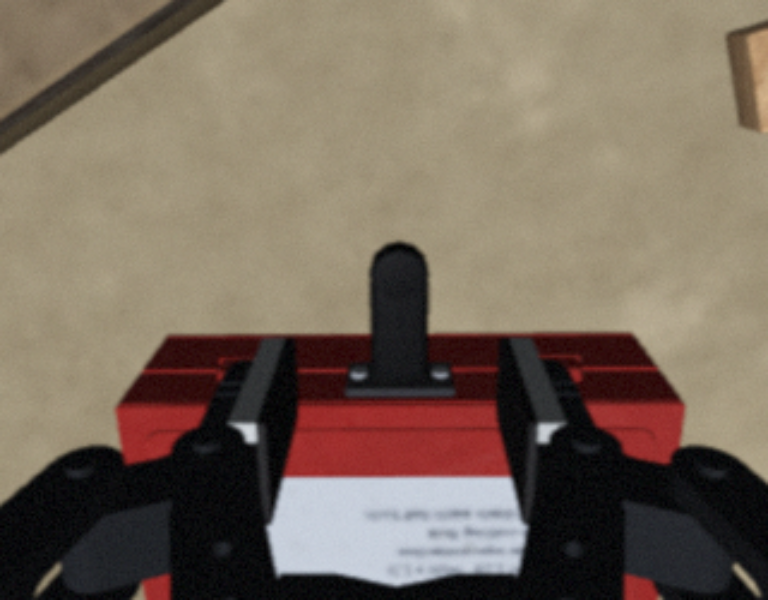

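The crop shows the handle at u 399, midway between the pads (295 and 500). Going down to pinch it.

{"method": "play_rows", "body": {"increments": [[0.1,[0,0,8],0],[0.1,[0,0,12],0],[0.1,[0,0,12],0],[0.1,[0,0,12],0],[0.1,[0,0,12],0],[0.1,[0,0,7],0],[0.1,[0,0,3],0],[0.1,[0,0,0],0],[0.1,[0,0,0],0]]}}

```text
time: 18.62
tool_pos: [443.8, 347.5, 20.3]
tcp_rot: [-180.0, -0.0, 133.4]
ft_force: [0.1, -0.1, 0.0]
finger_gap: 47.5
grip_force: 0.0
```

{"method": "play_rows", "body": {"force": 40, "increments": [[-0.2,[0,0,0],0],[-0.4,[0,0,0],0],[-0.6,[0,0,0],0],[-0.9,[0,0,0],0],[-0.9,[0,0,0],0],[-0.9,[0,0,0],0],[-0.9,[0,0,0],0],[-0.9,[0,0,0],0],[-0.9,[0,0,0],0]]}}

```text
time: 19.37
tool_pos: [444.1, 347.6, 21.2]
tcp_rot: [180.0, 0.0, 133.4]
ft_force: [-2.4, -3.0, 6.0]
finger_gap: 17.2
grip_force: 39.3
```

```bash
python3 - <<'E'
from h import *
print(to_tool((553,229,28)))
s=sense(); print(s["ft_force"],s["finger_gap"],s["joint_pos"].round(0))
# arc: r from measured tcp along case x, rows each step in tool x (=away from hinge), z
t0=s["tool_pos"]
ax=np.array([-.684,.729]); hx=(t0[:2]-[553.5,229.3])@ax; print("radial",hx)
a0=np.arctan2(10,hx); r=np.hypot(hx,10)
th=np.radians(np.r_[0,1,np.arange(3,60,3),60]); 
x=r*np.cos(a0+th); z=r*np.sin(a0+th); print(np.c_[np.degrees(th[1:]),np.diff(x),-np.diff(z)].round(1).tolist())
E
```

```text
tcp [444.1 347.6  21.2] [180.    0.  133.4] t 19.3667
[-161.    -2.3   -6.8]
[-2.36987451 -3.02053571  6.04534041] 17.160409660314873 [ 33.  14. 102.  -0.  65. -11.]
radial 161.06802130234132
[[1.0, -0.2, -2.8], [3.0, -0.5, -5.6], [6.0, -1.2, -8.4], [9.0, -1.6, -8.3], [12.0, -2.1, -8.2], [15.0, -2.5, -8.1], [18.0, -2.9, -7.9], [21.0, -3.3, -7.8], [24.0, -3.7, -7.6], [27.0, -4.1, -7.4], [30.0, -4.5, -7.2], [33.0, -4.9, -6.9], [36.0, -5.2, -6.7], [39.0, -5.5, -6.4], [42.0, -5.9, -6.1], [45.0, -6.2, -5.8], [48.0, -6.5, -5.4], [51.0, -6.8, -5.1], [54.0, -7.0, -4.7], [57.0, -7.2, -4.3], [60.0, -7.5, -4.0]]
```

{"method": "play_rows", "body": {"increments": [[-0.9,[0,-0.5,-3],0],[-0.9,[-0.5,0,-5.5],0],[-0.9,[-1,0,-8.5],0],[-0.9,[-1.5,0,-8.5],0],[-0.9,[-2,0,-8],0],[-0.9,[-2.5,0,-8],0],[-0.9,[-3,0,-8],0],[-0.9,[-3.5,0,-8],0],[-0.9,[-3.5,0,-7.5],0],[-0.9,[-4,0,-7.5],0],[-0.9,[-4.5,0,-7],0],[-0.9,[0,0,0],0]]}}

```text
time: 20.37
tool_pos: [462.7, 328.0, 101.2]
tcp_rot: [179.9, 0.1, 133.3]
ft_force: [4.9, 0.4, -3.5]
finger_gap: 17.2
grip_force: 39.7
```

```bash
python3 - <<'E'
from h import *
s=sense(); print(to_tool((553.5,229.3,28)),s["ft_force"].round(1),s["wrist_torque"].round(2),s["finger_gap"])
for c in ("wrist","top","scene"):
    p=snapshot(c); report(p,("handle_grip",))
E
```

```text
tcp [462.7 328.  101.2] [1.799e+02 1.000e-01 1.333e+02] t 20.3667
[-134.1   -1.9   73.4] [ 4.9  0.4 -3.5] [ 0.43 -0.53  0.15] 17.199608525605598
handle_grip []
handle_grip [(0.72, [509.4, 277.5, 3.2], [251.0, 194.0]), (0.7, [458.7, 321.7, 113.7], [232.0, 207.0])]
handle_grip [(0.93, [466.3, 329.3, 113.7], [274.0, 162.0])]
```

The lid is following, at about 30°. Continuing to 60°.

{"method": "play_rows", "body": {"increments": [[-0.9,[-5,0,-7],0],[-0.9,[-5,0,-6.5],0],[-0.9,[-5.5,0,-6.5],0],[-0.9,[-6,0,-6],0],[-0.9,[-6,0,-6],0],[-0.9,[-6.5,0,-5.5],0],[-0.9,[-7,0,-5],0],[-0.9,[-7,0,-5],0],[-0.9,[-7,0,-4],0],[-0.9,[-7,0,-4],0],[-0.9,[0,0,0],0],[-0.9,[0,0,0],0]]}}

```text
time: 21.67
tool_pos: [504.7, 284.1, 155.4]
tcp_rot: [179.8, -0.0, 133.4]
ft_force: [5.7, 5.5, -3.2]
finger_gap: 17.3
grip_force: 40.4
```

```bash
python3 - <<'E'
from h import *
s=sense(); print(to_tool((553.5,229.3,28)),s["ft_force"].round(1),s["wrist_torque"].round(2),s["finger_gap"])
for c in ("wrist","top","scene","top","scene"):
    p=snapshot(c); report(p,("handle_grip","lid_hinge")); 
    if c=="scene": pic=p
u,v=px(pic,(510,280,100)).astype(int)
cv2.imwrite("pics/s8.png",cv2.resize(pic["color"][v-50:v+50,u-60:u+60,::-1],(720,600),interpolation=cv2.INTER_CUBIC))
E
```

```text
tcp [504.7 284.1 155.4] [179.8  -0.  133.4] t 21.6667
[-73.4  -2.5 127.4] [ 5.7  5.5 -3.2] [ 0.85 -1.03  0.07] 17.28933554164782
handle_grip [(0.83, [506.0, 284.1, 168.0], [328.0, 265.0])]
lid_hinge [(0.82, [552.9, 233.6, 28.3], [325.0, 251.0])]
handle_grip []
lid_hinge [(0.95, [551.0, 228.5, 25.4], [266.0, 180.0])]
handle_grip [(0.72, [504.7, 285.0, 166.2], [288.0, 152.0])]
lid_hinge [(0.95, [552.0, 230.2, 29.5], [307.0, 184.0]), (0.46, [505.6, 285.4, 164.2], [288.0, 153.0]), (0.24, [443.3, -161.2, 1.6], [352.0, 260.0])]
handle_grip []
lid_hinge [(0.72, [549.3, 228.6, 27.4], [265.0, 181.0])]
handle_grip []
lid_hinge [(0.61, [552.0, 233.7, 25.8], [306.0, 184.0])]
```

View pics/s8.png

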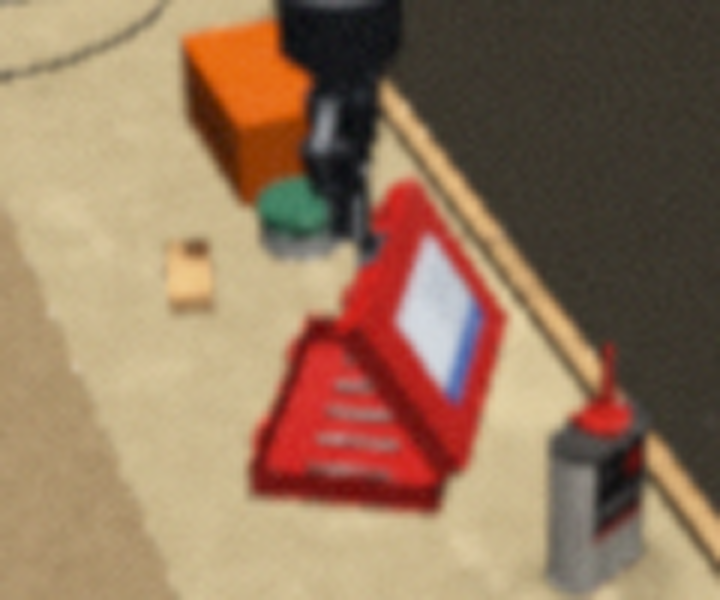

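The scene crop shows the lid held about 60° open by the fingers. The measured grip point is at z 166–168 mm, against 168 expected at 60°. The big can and the bystanders in view look undisturbed. Handing in.

```bash
python3 -c "
from h import *
print(hand_in())"
```

```text
the job is handed in; nothing more can be done
None
```

I handed the job in at about 22 s with the oil can standing released in the drip tray and the lid held open by its handle at about 60°; the verdict was not shown to me.

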